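# Refit the pointer knob on the antenna tuner and hold it pressed

### The job

First take the grease jar off the tuner's panel and stand it upright on the round blue pad, wholly on it. Then pick up the black pointer knob, turn it so that its D-shaped hole matches the D-shaped shaft, push it fully home on the shaft and press it in as far as the shaft's spring travel goes: finish while still gripping the knob and holding it pressed in. Do not tip the jar over, and leave the other things on the bench where they are.

Things in the scene. Friction and masses are not known exactly. Their poses are not given: they have to be found in the camera images.
- tuner: antenna tuner, fixed: a dark box lying on its back, its grey front panel facing up, 140 mm (its x) x 200 mm (its y), panel 70 mm above the bench; origin at the centre of its underside. The shaft stands at x 0, y -45 mm of this frame; a meter 6 mm high and two switches 12 mm high lie at its +y end, 95 mm or more from the shaft
- shaft_tip (a point): centre of the end face of the upright steel shaft: 12 mm diameter, 27 mm proud of the panel when released, one flat along it 3 mm from the axis. +x of this frame points from the axis to the flat, z up. The white 44 mm dial disc at its foot turns with it; the red bar on the disc lies on the flat's side (+x). End chamfered 1.3 mm. The shaft turns stiffly (0.08 Nm); start angle varies
- shaft (a joint): how far the shaft is pushed into the tuner against its spring, m: 0 released, 0.006 at the stop. It takes about 5 N to start and 9 N at the stop, and it springs back when let go
- knob: black pointer knob, loose, upright, hole down: 44 mm long (its x), 24 mm across its flat sides (+y, -y), 36 mm high, 60 g. Origin: centre of the underside, on the hole's axis. White line on top points to +x. D-shaped blind hole 18 mm deep, 13.6 mm across, its flat 3.8 mm from the axis at +x: fits only with +x towards the shaft's flat. Home: underside 18 mm below the shaft's end
- pointer (a point): the pointer end of the knob's top, 22 mm from the hole's axis along the knob's +x, 36 mm above its underside
- jar: closed white jar with yellow label and red cap, loose, standing on the tuner's panel close beside the shaft, in the way: 42 mm diameter up to 60 mm height, then narrowing, cap 38 mm diameter, 90 mm high overall, 130 g; origin at the centre of its underside, z up
- pad: round blue pad fixed on the bench, 90 mm diameter, 5 mm thick; origin at the centre of its underside. It and the knob lie on either side of the tuner, and which is on which side varies
- round_knob: bystander, leave alone: spare round knob, silver, 38 mm diameter, 24 mm high; not the one to fit; origin as built at its underside
- spool: bystander, leave alone: spool of steel-grey wire with green flanges standing on end, 50 mm diameter, 40 mm high; origin as built at its underside
- multimeter: bystander, leave alone: yellow multimeter lying on its back, 150 x 78 x 42 mm, long along its own x; origin as built at its underside
- mug: bystander, leave alone: blue mug, 76 mm diameter, 88 mm high, handle on its +y side; origin as built at its underside
- screwdriver: bystander, leave alone: screwdriver with orange handle, 180 mm long, lying flat along its own x; origin as built at its underside

How it is judged (in metres and radians):
On the way, in this order (a step that is already met when the one before it is completed fails the run):
1. the jar stands upright on the blue pad, let go (horizontal distance between jar and pad below 0.026 m and z of jar in the frame of pad between 0.001 and 0.009 m and angle between jar's own z axis and vertical below 0.1 rad and contact force between jar and the fingers below 0.1 N and linear speed of jar below 0.03 m/s), for 0.2 s.
2. the knob is fully home on the D-shaft, pointer towards the flat (z of knob in the frame of shaft_tip below -0.0155 m and horizontal distance between knob and shaft_tip below 0.004 m and angle between knob's own z axis and vertical below 0.12 rad and angle between the x axis of knob and the x axis of shaft_tip, either way round below 0.3 rad and x of pointer in the frame of shaft_tip above 0.01 m), for 0.1 s.
At the end, for the whole second after the job is handed in: Jar still, upright (0.1 rad), let go, within 26 mm of the pad's centre. Knob home: underside 15.5 mm or more below the shaft's end, 4 mm off axis, 0.3 rad off at most, pointer to the flat. Fingers grip it (over 2 N) and keep the shaft in by over 4.2 mm, bearing over 3 N. Bystanders within 30 mm (all of step 1 and all of step 2 and value of joint shaft above 0.0042 m and contact force between knob and the fingers above 2 N and contact force between knob and shaft above 3 N); the arm keeps its last pose, push and grip.
It fails at once if the jar is tipped over (angle between jar's own z axis and vertical above 0.7 rad).
It fails at once if a bystander is moved by more than 30 mm (distance of any of round_knob, spool, multimeter, mug, screwdriver from where it was at the start of the episode above 0.03 m).
It also fails if it takes over 61 s, if anything falls off the work surface, if the arm or the gripper's body presses on something with over 40 N, if the wrist force passes 120 N, or if a joint passes its speed limit or range.

### The arm

A 6-joint arm with a two-finger parallel gripper is mounted at the origin on the work surface. World frame = base frame: x ahead of the robot, y to its left, z up, the work surface at z = 0. Lengths are in mm, angles in rad, forces in N, time in s.
With the tool pointing down it reaches from about 300 to 1000 mm from the base axis. Payload 5.1 kg.
Tool frame: the origin (TCP) lies midway between the tips of the shut fingers; the grasp point (between the pads) lies 19 mm behind it; z points along the fingers, y is the line along which they close (so a half turn about z gives the same grasp; the last joint's range is limited). The gripper opens to 95 mm and grips with 3 to 60 N. Pads are 20 mm wide; open, the fingers measure 119 mm over their backs; the gripper's body (75 mm by 180 mm) begins 59 mm behind the grasp point.
Start: joints at [1.207, 0.124, 1.65, -0, 1.367, -0.083], TCP at [180.152, 624.524, 214.656] pointing down, gripper open.
Joint ranges: [-2.61, 2.61], [-1.02, 2.33], [0.03, 2.71], [-1.35, 4.49], [0.32, 2.68], [-2.91, 2.91]. Speed limits (rad/s): [2.57, 2.57, 3.14, 3.14, 3.14, 3.14].

### API

Orientations are given as a unit quaternion [w, x, y, z].
In Python, from bench import read_state, snapshot, finish_job gives the robot as it stands.
- The arm moves only by the tool jog_arm, never from a script. Its argument "plan" is a list of rows, each a list of 7 numbers: the shift along the tool's x, y, z in m, then the turn, a rotation vector about the tool's x, y, z in degrees, then the finger opening in m, from 0 to 0.0951. In form: [[x, y, z, ax, ay, az, gripper], ...]. A call has 1 to 12 rows; each row shifts and turns the commanded pose from where the row before left it, along the tool's axes as they then stand; what a row does not reach is not made up. A row lasts 1/12 s, in which the tool goes at most 41.7 mm and 7.16 degrees, less where a joint would pass 70% of its speed; a pose out of reach is approached as far as the arm can. A call is refused whole if a number of a shift passes 0.0417 or a number of a turn 7.16, either way. A call with a gripper value outside its range is refused whole. The fingers move at their own pace and stop on an object; the grip force is fixed at half the most. Time passes only in rows, so rows that do not move let the fingers close. It gives the time, the measured TCP pose, the force, the opening and the grip force at its end, in the units of the state.
- read_state(): the state, without advancing time (a new reading comes with each control period).
- snapshot(name): name is "scene" or "top" or "wrist"; returns a dict with "pixels" (420x560x3 uint8, red, green, blue), "z_map" (420x560 float32, mm along the optical axis (not along the pixel's ray), 0 where there is no reading), "fx", "fy", "cx", "cy" (pixels), "R" (3x3) and "t" (3): a world point X has camera coordinates R X + t; the wrist camera has in their place "mount" (4x4, takes a point from camera to tool coordinates, whose origin is the TCP and whose axes are the flange's). Camera axes: x right, y down, z forward; pixel columns grow to the right and rows downward; lengths in mm; the calibration is good to about 2 mm. The wrist camera is an equidistant fisheye: a pixel r from the principal point sees the ray r / f radians off the axis. A picture is of the moment at which its call begins: read the wrist's pose just before it.
- finish_job(): hands the job in; it is judged then, once.
The state is a dict: "t": time; "joint_pos": joint angles; "qd": joint speeds; "effort": joint torques, N m; "eef_pos": TCP position; "eef_rot": TCP orientation; "wrist_force": force on the tool from outside, world axes, zero at the start; "torque": the same for the moment, N m; "width": finger opening in mm; "grasp_force": force on a finger pad.
Only numpy, scipy, OpenCV 4.12 (cv2) and the standard library are available. Lean on these libraries where they do the work, as an engineer would, in place of code of your own. Each camera call takes 0.05 s, during which the arm holds its last target. There are 200 camera calls.

## Working session

There is one attempt and no reset: what is moved stays moved. The work goes in short steps, Python scripts to look and compute and a tool call to move; the robot and the scene stay as the last step left them, time stands still between calls to the robot, and variables do not carry over. Pictures are saved under pics/ and viewed, at most 10 in all, crops included, and the job is handed in when it is done.

Besides the shell and the picture viewer there is one more tool, called after "Request:" as name(argument=value, ...), one argument or row to a line, values as JSON. jog_arm: Moves the arm, as the interface text tells. Its arguments: {"type":"object","properties":{"plan":{"type":"array","items":{"type":"array","items":{"type":"number"}}}},"required":["plan"]}

```bash
mkdir -p pics
cat > h.py <<'E'
import numpy as np, cv2
from bench import read_state, snapshot, finish_job
def save(s,n): cv2.imwrite('pics/'+n, s['pixels'][:,:,::-1])
def pts(s):
    z=s['z_map'].astype(float); v,u=np.mgrid[0:z.shape[0],0:z.shape[1]]
    c=np.stack([(u-s['cx'])/s['fx']*z,(v-s['cy'])/s['fy']*z,z],-1)
    return (c-np.array(s['t']))@np.array(s['R'])   # R^T (c-t)
def ray(s,u,v,h):
    R=np.array(s['R']);t=np.array(s['t']);o=-R.T@t
    d=R.T@np.array([(u-s['cx'])/s['fx'],(v-s['cy'])/s['fy'],1.]);return o+d*(h-o[2])/d[2]
E
python3 - <<'E'
from h import *
import pickle
print(read_state())
for n in('top','scene'):
    s=snapshot(n);save(s,n+'0.png');pickle.dump(s,open(n+'.pkl','wb'));print(n,s['fx'],s['cx'],s['cy'],s['R'],s['t'])
E
```

```text
{'t': 0.0, 'joint_pos': array([ 1.20739598e+00,  1.24496481e-01,  1.65164873e+00, -3.67060252e-05,
        1.36750475e+00, -8.26330087e-02]), 'qd': array([ 0.00071466,  0.00091814, -0.00117551, -0.00159611,  0.00046877,
       -0.00095121]), 'effort': array([-1.44544076e-03, -4.17568338e+01, -3.59949768e+01,  7.74064427e-02,
        4.85892920e-02, -1.48059921e-04]), 'eef_pos': array([179.94221586, 623.93438276, 213.40757335]), 'eef_rot': array([-2.09984064e-04,  1.39919261e-01,  9.90162382e-01, -1.00715459e-03]), 'wrist_force': array([-0.65360019, -0.20330681, -0.5914803 ]), 'torque': array([ 0.0439136 , -0.05014587, -0.04814997]), 'grasp_force': 0.0, 'width': 95.46473199048556}
top 471.1789052801616 273.0788834570096 210.15873764066623 [[ 0.00192447 -0.99996214  0.00848619]
 [-0.98617296 -0.00330403 -0.16568639]
 [ 0.16570816 -0.00804999 -0.98614198]] [ -6.48546772 629.6282729  980.31859742]
scene 398.6554757779256 276.75993160633584 209.86369701867991 [[ 0.82625567  0.56280895  0.02340219]
 [ 0.35212419 -0.4836313  -0.80131724]
 [-0.43967048  0.67033339 -0.59778175]] [-529.91794234 -139.4930788  1238.10682842]
```

View pics/top0.png

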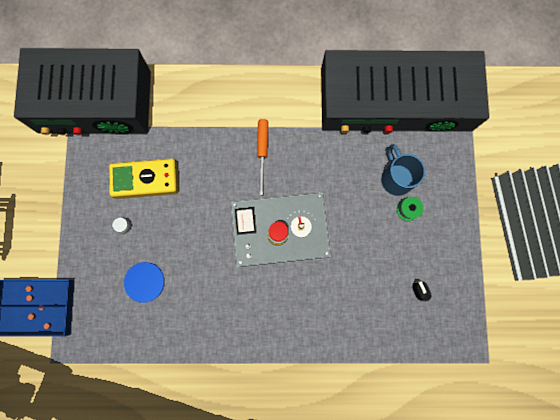

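View pics/scene0.png

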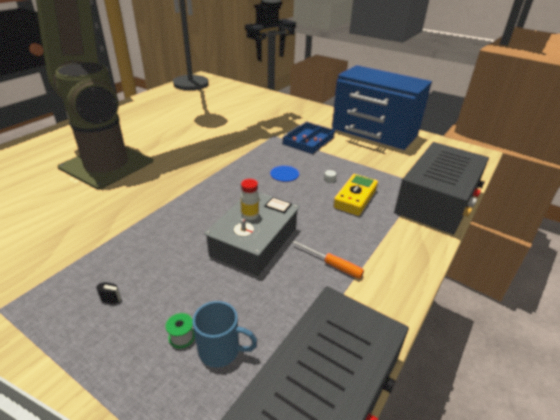

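The top view shows the pad at (144,282), the jar's cap at (278,232), the dial with its red bar at (301,226) and the black knob at (422,290). In the scene view the jar is at (250,200) and the knob at (109,292). Next I'll measure these.

Run:
```python
from h import *
import pickle
s=pickle.load(open('top.pkl','rb'));P=pts(s);img=s['pixels'];hsv=cv2.cvtColor(img,cv2.COLOR_RGB2HSV)
def blob(m,box):
    u0,u1,v0,v1=box;M=np.zeros(m.shape,np.uint8);M[v0:v1,u0:u1]=m[v0:v1,u0:u1]
    n,l,st,c=cv2.connectedComponentsWithStats(M);i=1+np.argmax(st[1:,4]);return l==i,c[i],st[i]
H,S,V=hsv[...,0],hsv[...,1],hsv[...,2]
red=((H<8)|(H>172))&(S>130)&(V>80)
m,c,st=blob(red,(262,290,215,248));z=np.median(P[m][:,2]);print('cap',c,st,z,ray(s,*c,z))
mb=(H>105)&(H<125)&(S>150)
m,c,st=blob(mb,(115,175,255,310));print('pad',c,st,np.median(P[m][:,2]),ray(s,*c,5))
# dial white
w=(S<50)&(V>190)
m,c,st=blob(w,(286,318,210,243));print('dial',c,st,np.median(P[m][:,2]),ray(s,*c,72))
m,c,st=blob(red,(290,318,212,243));print('bar',c,st,ray(s,*c,73))
# panel outline: height 65..75 points
pm=(np.abs(P[...,2]-70)<6);m,c,st=blob(pm,(220,340,180,275))
cnt=max(cv2.findContours(m.astype(np.uint8),0,2)[0],key=cv2.contourArea);q=np.array([ray(s,*p[0],70)[:2] for p in cnt],np.float32)
r=cv2.minAreaRect(q);print('panel',r, st)
km=(P[...,2]>15)&(P[...,2]<60);m,c,st=blob(km,(400,445,265,315));print('knob',c,st,P[m][:,2].max(),np.median(P[m][:,2]))
top=m&(P[...,2]>31);q=P[top][:,:2];print(q.mean(0),top.sum(),cv2.minAreaRect(q.astype(np.float32)))
wl=w&m;vs,us=np.nonzero(wl);q=np.array([ray(s,a,b,36)[:2] for a,b in zip(us,vs)]);print('line',q.mean(0),len(q));U,D,Vt=np.linalg.svd(q-q.mean(0));print(D,Vt[0])
big=cv2.resize(img[195:260,230:340],None,fx=7,fy=7,interpolation=2)[:, :];k=cv2.resize(img[265:315,395:450],None,fx=7,fy=7,interpolation=2)
o=np.zeros((300,800,3),np.uint8);a=cv2.resize(img[205:245,260:325],(487,300),interpolation=2);b=cv2.resize(img[270:310,400:441],(308,300),interpolation=2);o[:,:487]=a;o[:,490:798]=b
cv2.imwrite('pics/crop.png',o[:,:,::-1])
```

```text
cap [278.10596026 230.75496689] [269 221  19  20 302] 160.3682518676327 [570.91797585 -13.80878955 160.36825187]
pad [143.64794304 281.88132911] [ 124  262   40   41 1264] 5.672058384525684 [474.33184232 283.38028411   5.        ]
dial [300.76896552 226.54137931] [291 216  21  21 290] 71.63546799255948 [591.04286905 -63.96383556  72.        ]
bar [299.33333333 219.5       ] [298 217   3   6  12] [606.1063348  -60.93845257  73.        ]
panel ((585.962158203125, -19.80365753173828), (139.958984375, 199.87884521484375), 6.221298694610596) [ 231  193  100   74 5367]
knob [422.6746988  291.05220884] [414 281  18  20 249] 42.37963378431016 36.041936918402854
[ 455.27491335 -332.41416136] 206 ((455.62713623046875, -332.7027282714844), (42.48039245605469, 24.34850311279297), 22.110828399658203)
line [ 464.11828301 -329.45673498] 33
[42.32869018  9.98196919] [-0.91521436 -0.40296733]
```

View pics/crop.png

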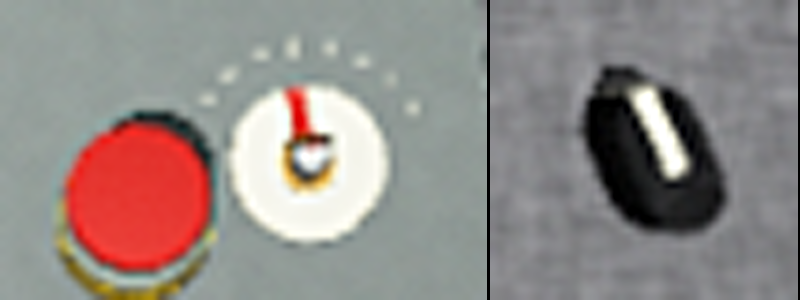

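The sizes check out: the panel measures 140 x 200, the cap is at z 160 and the knob's top at 36. The panel's frame puts the shaft at (590.8,-64.5), and the dial's centre agrees. Next comes the jar, gripped along a 22° world direction, across the jar-shaft line.

```bash
cat >> h.py <<'E'
from scipy.spatial.transform import Rotation as Ro
def toolR(a):
    a=np.radians(a);y=np.array([np.cos(a),np.sin(a),0]);z=np.array([0,0,-1.]);return np.c_[np.cross(y,z),y,z]
def go(x,y,z,a):
    "turn first (deg rotvec, tool), then shift (mm) in the axes after the turn"
    st=read_state();q=st['eef_rot'];R=Ro.from_quat([q[1],q[2],q[3],q[0]]).as_matrix();T=toolR(a)
    print('turn',Ro.from_matrix(R.T@T).as_rotvec(degrees=True).round(1),'shift',(T.T@(np.array([x,y,z])-st['eef_pos'])).round(1),'t',round(st['t'],1),st['wrist_force'].round(1))
E
python3 -c "
from h import *
go(570.9,-13.8,214,22)"
```

```text
turn [-0.1  0.  51.9] shift [-7.378e+02  1.236e+02 -5.000e-01] t 0.1 [-0.4  0.6  0.2]
```

Request:
jog_arm(
  plan=[
    [0,0,0,0,0,6.5,0.095],
    [0,0,0,0,0,6.5,0.095],
    [0,0,0,0,0,6.5,0.095],
    [0,0,0,0,0,6.5,0.095],
    [0,0,0,0,0,6.5,0.095],
    [0,0,0,0,0,6.5,0.095],
    [0,0,0,0,0,6.5,0.095],
    [0,0,0,0,0,6.5,0.095],
  ],
)

```text
t: 0.77
eef_pos: [180.0, 624.1, 213.9]
eef_rot: [0.0, 0.562, 0.827, -0.001]
wrist_force: [-0.2, 1.3, 0.2]
width: 94.9
grasp_force: 0.0
```

Request:
jog_arm(
  plan=[
    [-0.037,0.0062,0,0,0,0,0.095],
    [-0.037,0.0062,0,0,0,0,0.095],
    [-0.037,0.0062,0,0,0,0,0.095],
    [-0.037,0.0062,0,0,0,0,0.095],
    [-0.037,0.0062,0,0,0,0,0.095],
    [-0.037,0.0062,0,0,0,0,0.095],
    [-0.037,0.0062,0,0,0,0,0.095],
    [-0.037,0.0062,0,0,0,0,0.095],
    [-0.037,0.0062,0,0,0,0,0.095],
    [-0.037,0.0062,0,0,0,0,0.095],
  ],
)

```text
t: 1.6
eef_pos: [376.0, 302.6, 214.3]
eef_rot: [-0.0, 0.56, 0.829, -0.0]
wrist_force: [-0.1, 0.9, 0.2]
width: 95.2
grasp_force: 0.0
```

Request:
jog_arm(
  plan=[
    [-0.037,0.0062,0,0,0,0,0.095],
    [-0.037,0.0062,0,0,0,0,0.095],
    [-0.037,0.0062,0,0,0,0,0.095],
    [-0.037,0.0062,0,0,0,0,0.095],
    [-0.037,0.0062,0,0,0,0,0.095],
    [-0.037,0.0062,0,0,0,0,0.095],
    [-0.037,0.0062,0,0,0,0,0.095],
    [-0.037,0.0062,0,0,0,0,0.095],
    [-0.03,0.0062,0,0,0,0,0.095],
    [-0.02,0.0062,0,0,0,0,0.095],
    [0,0,0,0,0,0,0.095],
    [0,0,0,0,0,0,0.095],
  ],
)

```text
t: 2.6
eef_pos: [562.2, 5.9, 213.9]
eef_rot: [-0.001, 0.561, 0.828, -0.0]
wrist_force: [0.9, -0.3, 0.4]
width: 94.8
grasp_force: 0.0
```

```bash
python3 -c "
from h import *
go(570.9,-13.8,97,22)"
```

```text
turn [-0.1 -0.1 -0.2] shift [-21.5   0.7 116.9] t 2.6 [ 0.9 -0.3  0.4]
```

Request:
jog_arm(
  plan=[
    [-0.0215,0.0007,0,0,0,0,0.095],
    [0,0,0.02,0,0,0,0.095],
    [0,0,0.025,0,0,0,0.095],
    [0,0,0.025,0,0,0,0.095],
    [0,0,0.025,0,0,0,0.095],
    [0,0,0.015,0,0,0,0.095],
    [0,0,0.007,0,0,0,0.095],
    [0,0,0,0,0,0,0.095],
  ],
)

```text
t: 3.27
eef_pos: [569.0, -11.8, 95.4]
eef_rot: [-0.002, 0.559, 0.829, -0.001]
wrist_force: [0.1, 0.7, 0.7]
width: 95.3
grasp_force: 0.0
```

Request:
jog_arm(
  plan=[
    [0,0,0,0,0,0,0.07],
    [0,0,0,0,0,0,0.055],
    [0,0,0,0,0,0,0.045],
    [0,0,0,0,0,0,0.03],
    [0,0,0,0,0,0,0.03],
    [0,0,0,0,0,0,0.03],
    [0,0,0,0,0,0,0.03],
    [0,0,0,0,0,0,0.03],
  ],
)

```text
t: 3.93
eef_pos: [571.1, -13.2, 97.7]
eef_rot: [0.0, 0.56, 0.829, 0.0]
wrist_force: [-0.5, 0.1, 0.8]
width: 46.7
grasp_force: 0.0
```

Request:
jog_arm(
  plan=[
    [0,0,0,0,0,0,0.03],
    [0,0,0,0,0,0,0.03],
    [0,0,0,0,0,0,0.03],
    [0,0,0,0,0,0,0.03],
  ],
)

```text
t: 4.27
eef_pos: [571.1, -13.2, 97.7]
eef_rot: [0.0, 0.56, 0.829, -0.0]
wrist_force: [-0.2, -0.2, -0.5]
width: 41.3
grasp_force: 30.0
```

```bash
python3 -c "
from h import *
go(474.3,283.4,150,22)"
```

```text
turn [-0.   0.  -0.1] shift [311.3  21.4 -52.3] t 4.3 [-0.2 -0.2 -0.5]
```

Request:
jog_arm(
  plan=[
    [0,0,-0.005,0,0,0,0.03],
    [0,0,-0.01,0,0,0,0.03],
    [0,0,-0.015,0,0,0,0.03],
    [0,0,-0.01,0,0,0,0.03],
    [0,0,-0.005,0,0,0,0.03],
    [0.008,0,0,0,0,0,0.03],
    [0.015,0,0,0,0,0,0.03],
    [0.02,0.0,0,0,0,0,0.03],
    [0.025,0.002,0,0,0,0,0.03],
    [0.03,0.002,0,0,0,0,0.03],
    [0.03,0.003,0,0,0,0,0.03],
    [0.03,0.003,0,0,0,0,0.03],
  ],
)

```text
t: 5.27
eef_pos: [519.3, 139.2, 141.5]
eef_rot: [-0.001, 0.56, 0.829, -0.001]
wrist_force: [-0.6, -0.1, -1.3]
width: 41.5
grasp_force: 30.0
```

Request:
jog_arm(
  plan=[
    [0.03,0.003,0,0,0,0,0.03],
    [0.03,0.003,0,0,0,0,0.03],
    [0.03,0.003,0,0,0,0,0.03],
    [0.025,0.002,0,0,0,0,0.03],
    [0.02,0,0,0,0,0,0.03],
    [0.012,0,0,0,0,0,0.03],
    [0.006,0,0,0,0,0,0.03],
    [0,0,0,0,0,0,0.03],
    [0,0,0,0,0,0,0.03],
    [0,0,0,0,0,0,0.03],
  ],
)

```text
t: 6.1
eef_pos: [474.6, 282.4, 142.5]
eef_rot: [0.0, 0.56, 0.828, -0.0]
wrist_force: [0.2, 0.5, -1.0]
width: 41.6
grasp_force: 30.0
```

```bash
python3 -c "
from h import *
go(474.3,283.4,33.5,22)
s=snapshot('scene');save(s,'s1.png')"
```

```text
turn [-0.   0.  -0.1] shift [  1.   0. 109.] t 6.1 [ 0.2  0.5 -1. ]
```

View pics/s1.png

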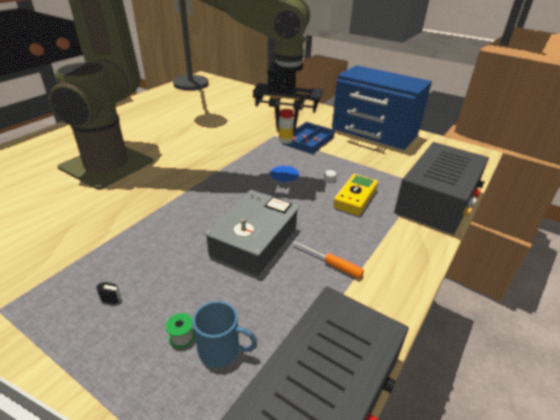

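The jar hangs upright in the gripper at (287,125), over the pad at (285,173). I'll lower it now.

Request:
jog_arm(
  plan=[
    [0.001,0,0.01,0,0,0,0.03],
    [0,0,0.018,0,0,0,0.03],
    [0,0,0.02,0,0,0,0.03],
    [0,0,0.02,0,0,0,0.03],
    [0,0,0.018,0,0,0,0.03],
    [0,0,0.01,0,0,0,0.03],
    [0,0,0.006,0,0,0,0.03],
    [0,0,0.004,0,0,0,0.03],
    [0,0,0.002,0,0,0,0.03],
    [0,0,0,0,0,0,0.03],
    [0,0,0,0,0,0,0.03],
    [0,0,0,0,0,0,0.03],
  ],
)

```text
t: 7.15
eef_pos: [474.8, 284.5, 35.7]
eef_rot: [0.0, 0.56, 0.829, 0.001]
wrist_force: [0.6, -0.1, -1.0]
width: 41.6
grasp_force: 30.0
```

Request:
jog_arm(
  plan=[
    [0,0,0.001,0,0,0,0.03],
    [0,0,0.001,0,0,0,0.03],
    [0,0,0,0,0,0,0.03],
    [0,0,0,0,0,0,0.03],
  ],
)

```text
t: 7.48
eef_pos: [474.1, 284.1, 32.7]
eef_rot: [-0.0, 0.56, 0.829, -0.0]
wrist_force: [0.4, 0.6, -0.8]
width: 41.1
grasp_force: 30.0
```

Request:
jog_arm(
  plan=[
    [0,0,0.001,0,0,0,0.03],
    [0,0,0,0,0,0,0.03],
    [0,0,0,0,0,0,0.03],
  ],
)

```text
t: 7.73
eef_pos: [474.2, 284.2, 32.6]
eef_rot: [-0.0, 0.56, 0.829, -0.0]
wrist_force: [-2.3, -0.5, 5.4]
width: 41.4
grasp_force: 30.0
```

Contact (5.4 N up), so I'll release the jar and back off upward.

Request:
jog_arm(
  plan=[
    [0,0,0,0,0,0,0.045],
    [0,0,0,0,0,0,0.06],
    [0,0,0,0,0,0,0.08],
    [0,0,0,0,0,0,0.095],
    [0,0,0,0,0,0,0.095],
    [0,0,0,0,0,0,0.095],
    [0,0,0,0,0,0,0.095],
    [0,0,0,0,0,0,0.095],
    [0,0,0,0,0,0,0.095],
    [0,0,0,0,0,0,0.095],
  ],
)

```text
t: 8.57
eef_pos: [474.1, 284.2, 31.6]
eef_rot: [-0.0, 0.56, 0.829, 0.0]
wrist_force: [-0.1, 0.1, 1.2]
width: 94.1
grasp_force: 0.0
```

Request:
jog_arm(
  plan=[
    [0,0,-0.01,0,0,0,0.095],
    [0,0,-0.02,0,0,0,0.095],
    [0,0,-0.03,0,0,0,0.095],
    [0,0,-0.03,0,0,0,0.095],
    [0,0,-0.035,0,0,0,0.095],
    [0,0,-0.035,0,0,0,0.095],
    [0,0,-0.03,0,0,0,0.095],
    [0,0,-0.02,0,0,0,0.095],
    [0,0,0,0,0,0,0.095],
  ],
)

```text
t: 9.32
eef_pos: [476.6, 285.4, 249.2]
eef_rot: [0.003, 0.56, 0.829, 0.005]
wrist_force: [-0.3, 0.6, 0.7]
width: 95.1
grasp_force: 0.0
```

Run:
```python
from h import *
s=snapshot('top');P=pts(s);hsv=cv2.cvtColor(s['pixels'],cv2.COLOR_RGB2HSV);H,S,V=[hsv[...,i] for i in range(3)]
red=((H<8)|(H>172))&(S>130)&(V>80);red[:,:100]=0;red[:,190:]=0;red[:240]=0
q=P[red&(P[...,2]>80)];print('cap',q.mean(0),len(q))
st=read_state();q=st['eef_rot'];go(590,-64.3,215,22)
s=snapshot('wrist');print(s['mount'],s['fx'],s['cx'],s['cy'])
```

```text
cap [473.7411191  283.61896472  95.62695524] 233
turn [ 0.4 -0.  -0.1] shift [-366.6  -24.7   30.9] t 9.4 [-0.1  0.8 -0.8]
[[-1.13296047e-04 -9.68276335e-01 -2.49881824e-01  7.01501775e+01]
 [ 9.99999859e-01 -2.39461855e-04  4.74501164e-04  1.88093422e+00]
 [-5.19285413e-04 -2.49881735e-01  9.68276225e-01 -1.70568464e+02]
 [ 0.00000000e+00  0.00000000e+00  0.00000000e+00  1.00000000e+00]] 325.19226210127806 280.51759183759185 209.90482579929005
```

The jar stands within 1 mm of the pad's centre. Next I'll hover above the shaft, turning the tool to about -78° on the way.

Request:
jog_arm(
  plan=[
    [-0.02,-0.001,0,0,0,0,0.095],
    [-0.035,-0.003,0,0,0,0,0.095],
    [-0.037,-0.003,0,0,0,0,0.095],
    [-0.037,-0.003,0,0,0,0,0.095],
    [-0.037,-0.003,0,0,0,0,0.095],
    [-0.037,-0.003,0,0,0,0,0.095],
    [-0.037,-0.003,0,0,0,0,0.095],
    [-0.037,-0.003,0,0,0,0,0.095],
    [-0.037,-0.003,0,0,0,0,0.095],
    [-0.03,-0.002,0,0,0,0,0.095],
    [-0.022,0,0,0,0,0,0.095],
  ],
)

```text
t: 10.33
eef_pos: [584.7, -68.0, 238.8]
eef_rot: [-0.002, 0.561, 0.828, -0.001]
wrist_force: [-0.5, 0.3, -0.0]
width: 95.4
grasp_force: 0.0
```

Request:
jog_arm(
  plan=[
    [0,0,0.02,0,0,7,0.095],
    [0,0,0.02,0,0,7,0.095],
    [0,0,0.02,0,0,7,0.095],
    [0,0,0.02,0,0,7,0.095],
    [0,0,0.02,0,0,7,0.095],
    [0,0,0.02,0,0,7,0.095],
    [0,0,0,0,0,7,0.095],
    [0,0,0,0,0,7,0.095],
    [0,0,0,0,0,7,0.095],
    [0,0,0,0,0,7,0.095],
    [0,0,0,0,0,7,0.095],
    [0,0,0,0,0,7,0.095],
  ],
)

```text
t: 11.33
eef_pos: [583.8, -65.2, 119.0]
eef_rot: [-0.001, 0.971, 0.238, -0.002]
wrist_force: [1.2, 1.0, -0.5]
width: 94.8
grasp_force: 0.0
```

Request:
jog_arm(
  plan=[
    [0,0,0,0,0,7,0.095],
    [0,0,0,0,0,7,0.095],
    [0,0,0,0,0,2,0.095],
    [0,0,0,0,0,0,0.095],
    [0,0,0,0,0,0,0.095],
  ],
)

```text
t: 11.75
eef_pos: [584.3, -65.2, 119.7]
eef_rot: [-0.001, 0.995, 0.104, -0.002]
wrist_force: [-0.5, -0.4, -0.1]
width: 94.7
grasp_force: 0.0
```

```bash
cat >> h.py <<'E'
def wrist():
    st=read_state();s=snapshot('wrist');q=st['eef_rot'];R=Ro.from_quat([q[1],q[2],q[3],q[0]]).as_matrix()
    M=np.array(s['mount']);s['Rw']=R@M[:3,:3];s['o']=R@M[:3,3]+st['eef_pos'];return s
def wray(s,u,v,h):
    d=np.array([u-s['cx'],v-s['cy']],float);r=np.hypot(*d);th=r/s['fx']
    c=np.r_[d/max(r,1e-9)*np.sin(th),np.cos(th)];w=s['Rw']@c;return s['o']+w*(h-s['o'][2])/w[2]
E
python3 - <<'E'
from h import *
import pickle
s=wrist();save(s,'w1.png');pickle.dump(s,open('w1.pkl','wb'));go(590,-64.3,120,-78)
E
```

```text
turn [-0.1  0.1 -0. ] shift [5.5 0.2 0. ] t 11.8 [-0.4 -0.   0.3]
```

View pics/w1.png

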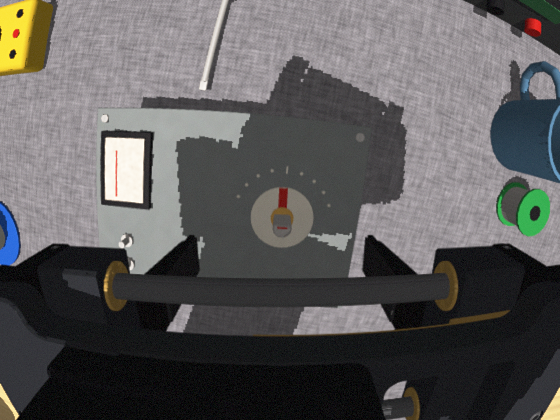

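The wrist view shows the dial at (282,217), the red bar from about (283,188) to (282,208) and the shaft's end near (283,225).

Run:
```python
from h import *
import pickle
s=pickle.load(open('w1.pkl','rb'));hsv=cv2.cvtColor(s['pixels'],cv2.COLOR_RGB2HSV);H,S,V=[hsv[...,i].astype(int) for i in range(3)]
box=np.zeros(H.shape,bool);box[180:258,240:325]=1
red=box&((H<8)|(H>170))&(S>130)&(V>70);red[208:]=0
v,u=np.nonzero(red);q=np.array([wray(s,a,b,72.5)[:2] for a,b in zip(u,v)]);m=q.mean(0)
D=np.linalg.svd(q-m)[2][0];print('bar',m,len(q),u.min(),u.max(),v.min(),v.max(),np.degrees(np.arctan2(D[1],D[0])))
rgb=s['pixels'].astype(int)
d=box&(V>125)&(S<60)
mm=(d|red).astype(np.uint8);n,l,st,c=cv2.connectedComponentsWithStats(mm);i=1+np.argmax(st[1:,4]);print(st[i])
cnt=max(cv2.findContours((l==i).astype(np.uint8),0,1)[0],key=cv2.contourArea)
h=cv2.convexHull(cnt);w=np.array([wray(s,*p[0],72)[:2] for p in h],np.float32);e=cv2.minEnclosingCircle(w);print('dial',e,cv2.fitEllipse(w))
c=np.array(e[0]);b=m-c;print('bar angle',np.degrees(np.arctan2(b[1],b[0])))
z=s['z_map'];print('tip z',[ (a,round(float(z[b,a]))) for a,b in((283,222),(283,227),(283,231),(260,215))])
cv2.imwrite('pics/w1c.png',cv2.resize(s['pixels'][175:265,230:335],None,fx=5,fy=5,interpolation=2)[:,:,::-1])
for p in((283,225),(283,229)):print(wray(s,*p,97))
go(455.3,-332.5,150,-67)
```

```text
bar [608.37013245 -60.91899714] 156 278 287 188 207 -169.63692764435328
[ 252  188   60   54 1195]
dial ((594.8126831054688, -63.0471076965332), 21.09856414794922) ((595.33154296875, -62.935176849365234), (39.01455307006836, 42.003196716308594), 13.963525772094727)
bar angle 8.92091516999398
tip z [(283, 205), (283, 200), (283, 201), (260, 227)]
[596.45208328 -63.57626625  97.        ]
[593.89772515 -64.12372645  97.        ]
turn [ -0.1   0.1 -11. ] shift [-223.4  195.5  -30. ] t 11.8 [-0.4 -0.   0.3]
```

View pics/w1c.png

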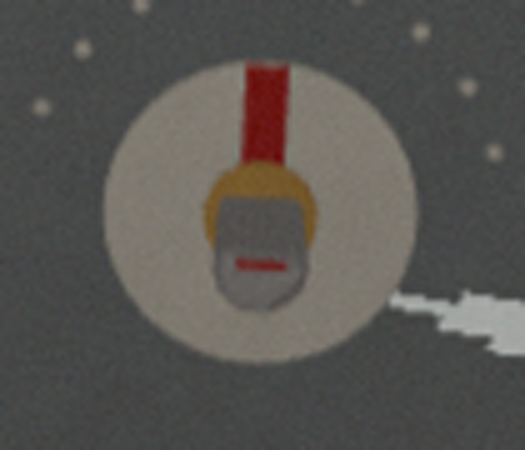

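Request:
jog_arm(
  plan=[
    [0,0,-0.01,0,0,-5.5,0.095],
    [0,0,0,0,0,-5.5,0.095],
    [-0.015,0.012,0,0,0,0,0.095],
    [-0.025,0.022,0,0,0,0,0.095],
    [-0.03,0.026,0,0,0,0,0.095],
    [-0.03,0.026,0,0,0,0,0.095],
    [-0.03,0.026,0,0,0,0,0.095],
    [-0.03,0.026,0,0,0,0,0.095],
    [-0.03,0.026,0,0,0,0,0.095],
    [-0.02,0.02,0,0,0,0,0.095],
    [-0.013,0.0115,0,0,0,0,0.095],
  ],
)

```text
t: 12.72
eef_pos: [454.6, -334.9, 131.2]
eef_rot: [0.0, 0.98, 0.198, -0.0]
wrist_force: [-0.8, 0.8, 0.1]
width: 95.3
grasp_force: 0.0
```

Request:
jog_arm(
  plan=[
    [0,0,0.03,0,0,0,0.095],
    [0,0,0.025,0,0,0,0.095],
    [0,0,0.015,0,0,0,0.095],
    [0,0,0,0,0,0,0.095],
    [0,0,0,0,0,0,0.095],
    [0,0,0,0,0,0,0.095],
  ],
)

```text
t: 13.22
eef_pos: [456.9, -332.8, 62.6]
eef_rot: [0.001, 0.98, 0.199, 0.0]
wrist_force: [0.6, -0.3, 0.5]
width: 94.6
grasp_force: 0.0
```

Run:
```python
from h import *
import pickle
o=pickle.load(open('w1.pkl','rb'));print('dial ctr',wray(o,282.1,217.2,72),'tip',wray(o,282.2,227.4,97))
s=wrist();save(s,'w2.png');pickle.dump(s,open('w2.pkl','wb'))
go(455.3,-332.5,60,-67)
hsv=cv2.cvtColor(s['pixels'],cv2.COLOR_RGB2HSV);H,S,V=[hsv[...,i].astype(int) for i in range(3)]
m=((S<60)&(V>140)).astype(np.uint8);m[:150]=0;m[300:]=0;m[:,:200]=0;m[:,360:]=0
n,l,st,c=cv2.connectedComponentsWithStats(m)
for i in range(1,n):
    if st[i,4]>30:
        v,u=np.nonzero(l==i);q=np.array([wray(s,a,b,36)[:2] for a,b in zip(u,v)]);_,D,W=np.linalg.svd(q-q.mean(0));p=(q-q.mean(0))@W[0]
        print(st[i],q.mean(0),np.degrees(np.arctan2(W[0,1],W[0,0])),np.ptp(p))
```

```text
dial ctr [594.35414741 -63.56370935  72.        ] tip [594.81859735 -63.4169371   97.        ]
turn [ 0.1 -0.1 -0.1] shift [-1.6 -1.3  3.2] t 13.3 [-0.1 -0.8  0.3]
[277 209   9  23 110] [ 471.50493174 -326.48105881] -165.05631477240067 14.935721390808471
[ 236  233  124   45 2578] [ 453.64884718 -363.06603754] 126.14499157484954 86.21725473836199
[207 270  15   7  65] [ 417.3546674  -300.48173291] -58.24650970347444 9.73657299698247
```

View pics/w2.png

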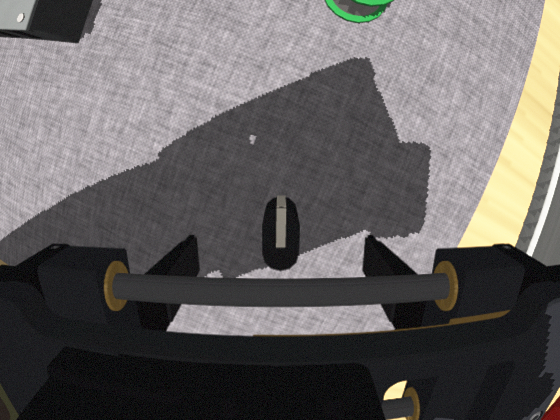

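The wrist view shows the knob from u 262 to 299 and v 197 to 270, aligned with the tool's x, with its white line from (281,208) to (281,247).

Run:
```python
from h import *
import pickle
s=pickle.load(open('w2.pkl','rb'));V=s['pixels'].max(2).astype(int)
print('col281',V[188:276,281].tolist());print('row240',V[240,255:306].tolist())
t=toolR(-67);st=read_state()['eef_pos']
for p in((281,208),(281,197),(281,247),(281,270),(262,240),(299,240)):
    w=wray(s,*p,36);print(p,w.round(1),(t.T@(w-st)).round(1))
dk=pts(snapshot('top'))
```

```text
col281 [80, 77, 78, 80, 74, 73, 76, 91, 108, 109, 113, 113, 112, 114, 113, 110, 116, 117, 86, 60, 115, 143, 141, 143, 141, 142, 140, 138, 141, 140, 143, 139, 141, 139, 141, 138, 141, 142, 140, 140, 137, 139, 140, 142, 139, 139, 141, 140, 137, 137, 139, 140, 139, 135, 139, 136, 139, 143, 138, 85, 38, 17, 29, 19, 19, 23, 26, 21, 21, 27, 24, 23, 21, 23, 27, 23, 24, 20, 26, 22, 19, 29, 85, 147, 167, 165, 170, 173]
row240 [72, 67, 65, 68, 73, 78, 82, 40, 20, 30, 27, 20, 26, 25, 30, 22, 25, 18, 25, 16, 38, 112, 138, 138, 137, 137, 139, 140, 139, 136, 89, 33, 22, 21, 23, 24, 28, 21, 21, 19, 25, 25, 27, 27, 50, 83, 77, 81, 89, 85, 75]
(281, 208) [ 477.5 -324.2   36. ] [22.  -0.2 27.2]
(281, 197) [ 483.9 -321.4   36. ] [29.1 -0.2 27.2]
(281, 247) [ 453.5 -334.3   36. ] [-4.  -0.3 27.2]
(281, 270) [ 438.4 -340.8   36. ] [-20.4  -0.3  27.2]
(262, 240) [ 453.2 -321.2   36. ] [  0.8 -12.5  27.2]
(299, 240) [ 462.4 -343.1   36. ] [ 0.8 11.3 27.2]
```

Both views differ by the same 3 mm or so (wrist against top) at the knob and at the shaft. Taking both positions from the wrist camera cancels that bias. I'll grasp the knob here.

Request:
jog_arm(
  plan=[
    [0.0,-0.0004,0.015,0,0,0,0.095],
    [0,0,0.015,0,0,0,0.08],
    [0,0,0.012,0,0,0,0.065],
    [0,0,0.007,0,0,0,0.055],
    [0,0,0.004,0,0,0,0.045],
    [0,0,0,0,0,0,0.04],
    [0,0,0,0,0,0,0.035],
    [0,0,0,0,0,0,0.03],
    [0,0,0,0,0,0,0.03],
    [0,0,0,0,0,0,0.03],
  ],
)

```text
t: 14.15
eef_pos: [456.6, -332.4, 9.4]
eef_rot: [0.001, 0.98, 0.199, 0.0]
wrist_force: [-0.3, -0.2, 0.9]
width: 40.4
grasp_force: 0.0
```

Request:
jog_arm(
  plan=[
    [0,0,0,0,0,0,0.01],
    [0,0,0,0,0,0,0.01],
    [0,0,0,0,0,0,0.01],
    [0,0,0,0,0,0,0.01],
    [0,0,0,0,0,0,0.01],
    [0,0,0,0,0,0,0.01],
    [0,0,0,0,0,0,0.01],
  ],
)

```text
t: 14.73
eef_pos: [456.3, -332.2, 8.9]
eef_rot: [0.0, 0.98, 0.199, 0.0]
wrist_force: [0.2, -0.3, 1.3]
width: 24.1
grasp_force: 30.0
```

Request:
jog_arm(
  plan=[
    [0,0,-0.01,0,0,0,0.01],
    [0,0,-0.02,0,0,0,0.01],
    [0,0,-0.03,0,0,0,0.01],
    [0,0,-0.03,0,0,0,0.01],
    [0,0,-0.03,0,0,6.3,0.01],
    [0,0,-0.01,0,0,6.2,0.01],
    [0,0,0,0,0,0,0.01],
    [0,0,0,0,0,0,0.01],
  ],
)

```text
t: 15.4
eef_pos: [456.3, -332.1, 139.3]
eef_rot: [0.0, 0.996, 0.092, 0.0]
wrist_force: [0.5, 0.2, -1.5]
width: 24.1
grasp_force: 30.0
```

```bash
python3 -c "
from h import *
go(592.6,-63.8,140,-79.5)"
```

```text
turn [ 0.1 -0.   0.1] shift [ 182.9 -239.    -0.7] t 15.4 [ 0.5  0.2 -1.5]
```

Request:
jog_arm(
  plan=[
    [0.012,-0.016,0,0,0,0,0.01],
    [0.02,-0.026,0,0,0,0,0.01],
    [0.024,-0.031,0,0,0,0,0.01],
    [0.024,-0.031,0,0,0,0,0.01],
    [0.024,-0.031,0,0,0,0,0.01],
    [0.024,-0.031,0,0,0,0,0.01],
    [0.024,-0.031,0,0,0,0,0.01],
    [0.018,-0.024,0,0,0,0,0.01],
    [0.0129,-0.018,0,0,0,0,0.01],
    [0,0,0,0,0,0,0.01],
    [0,0,0,0,0,0,0.01],
    [0,0,0,0,0,0,0.01],
  ],
)

```text
t: 16.4
eef_pos: [591.6, -64.1, 136.7]
eef_rot: [-0.0, 0.996, 0.091, -0.002]
wrist_force: [-0.2, -0.3, -0.8]
width: 23.8
grasp_force: 30.0
```

Run:
```python
from h import *
go(592.6,-63.8,110,-79.5)
s=snapshot('scene');save(s,'s3.png');cv2.imwrite('pics/s3c.png',cv2.resize(s['pixels'][150:280,190:320],None,fx=4,fy=4,interpolation=2)[:,:,::-1])
```

```text
turn [-0.   0.2 -0. ] shift [ 1.  -0.1 26.7] t 16.4 [-0.2 -0.3 -0.8]
```

View pics/s3c.png

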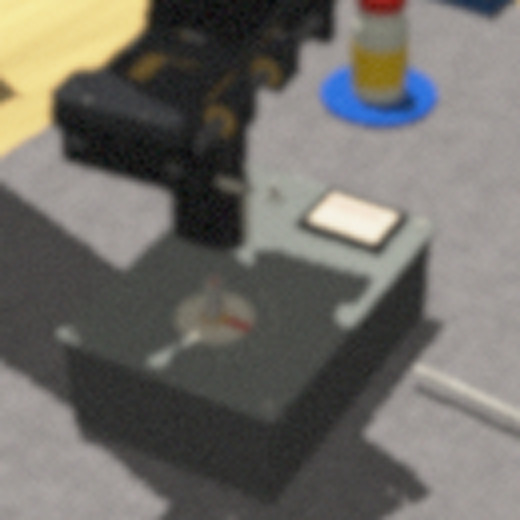

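The knob hangs above the shaft, and the jar stands on its pad. I'll lower the knob in steps while watching the force.

Request:
jog_arm(
  plan=[
    [0.0005,0,0.01,0,0,0,0.01],
    [0,0,0.01,0,0,0,0.01],
    [0,0,0.005,0,0,0,0.01],
    [0,0,0,0,0,0,0.01],
    [0,0,0,0,0,0,0.01],
    [0,0,0,0,0,0,0.01],
  ],
)

```text
t: 16.95
eef_pos: [593.4, -64.0, 113.7]
eef_rot: [0.0, 0.996, 0.091, 0.0]
wrist_force: [0.7, -0.2, -0.5]
width: 23.9
grasp_force: 30.0
```

Request:
jog_arm(
  plan=[
    [0,0,0.001,0,0,0,0.01],
    [0,0,0.001,0,0,0,0.01],
    [0,0,0.001,0,0,0,0.01],
    [0,0,0.001,0,0,0,0.01],
    [0,0,0.001,0,0,0,0.01],
    [0,0,0,0,0,0,0.01],
    [0,0,0,0,0,0,0.01],
  ],
)

```text
t: 17.53
eef_pos: [593.3, -63.8, 108.5]
eef_rot: [-0.0, 0.996, 0.091, -0.0]
wrist_force: [-0.0, 0.3, -0.5]
width: 23.5
grasp_force: 30.0
```

Request:
jog_arm(
  plan=[
    [-0.0005,0,0.001,0,0,0,0.01],
    [0,0,0.001,0,0,0,0.01],
    [0,0,0.001,0,0,0,0.01],
    [0,0,0.001,0,0,0,0.01],
    [0,0,0,0,0,0,0.01],
    [0,0,0,0,0,0,0.01],
  ],
)

```text
t: 18.03
eef_pos: [592.8, -63.9, 104.5]
eef_rot: [-0.0, 0.996, 0.091, -0.0]
wrist_force: [0.3, 0.7, -2.0]
width: 24.2
grasp_force: 30.0
```

Request:
jog_arm(
  plan=[
    [0,0,0.001,0,0,0,0.01],
    [0,0,0.001,0,0,0,0.01],
    [0,0,0,0,0,0,0.01],
    [0,0,0,0,0,0,0.01],
  ],
)

```text
t: 18.37
eef_pos: [592.8, -63.9, 102.5]
eef_rot: [-0.0, 0.996, 0.091, -0.0]
wrist_force: [0.2, -0.5, -0.2]
width: 23.8
grasp_force: 30.0
```

There is no contact force 3.4 mm below the shaft's end, so the shaft is in the hole. Going on.

Request:
jog_arm(
  plan=[
    [0,0,0.0015,0,0,0,0.01],
    [0,0,0.0015,0,0,0,0.01],
    [0,0,0.0015,0,0,0,0.01],
    [0,0,0.0015,0,0,0,0.01],
    [0,0,0,0,0,0,0.01],
    [0,0,0,0,0,0,0.01],
  ],
)

```text
t: 18.87
eef_pos: [592.8, -63.9, 96.4]
eef_rot: [-0.0, 0.996, 0.091, -0.0]
wrist_force: [0.1, -0.1, -1.7]
width: 23.9
grasp_force: 30.0
```

Request:
jog_arm(
  plan=[
    [0,0,0.0015,0,0,0,0.01],
    [0,0,0.0015,0,0,0,0.01],
    [0,0,0.0015,0,0,0,0.01],
    [0,0,0.0015,0,0,0,0.01],
    [0,0,0,0,0,0,0.01],
    [0,0,0,0,0,0,0.01],
  ],
)

```text
t: 19.37
eef_pos: [592.7, -63.9, 90.4]
eef_rot: [-0.0, 0.996, 0.091, -0.0]
wrist_force: [-0.2, 0.5, -0.3]
width: 24.2
grasp_force: 30.0
```

Request:
jog_arm(
  plan=[
    [0,0,0.001,0,0,0,0.01],
    [0,0,0.001,0,0,0,0.01],
    [0,0,0.001,0,0,0,0.01],
    [0,0,0,0,0,0,0.01],
    [0,0,0,0,0,0,0.01],
  ],
)

```text
t: 19.78
eef_pos: [593.1, -63.9, 87.9]
eef_rot: [0.0, 0.996, 0.091, 0.0]
wrist_force: [-0.0, -0.2, 0.8]
width: 24.2
grasp_force: 30.0
```

Request:
jog_arm(
  plan=[
    [0,0,0.001,0,0,0,0.01],
    [0,0,0.001,0,0,0,0.01],
    [0,0,0.001,0,0,0,0.01],
    [0,0,0,0,0,0,0.01],
    [0,0,0,0,0,0,0.01],
  ],
)

```text
t: 20.2
eef_pos: [593.2, -64.0, 85.3]
eef_rot: [0.0, 0.996, 0.091, 0.0]
wrist_force: [-1.7, -0.1, 5.0]
width: 23.8
grasp_force: 30.0
```

Request:
jog_arm(
  plan=[
    [0,0,0.001,0,0,0,0.01],
    [0,0,0.001,0,0,0,0.01],
    [0,0,0.001,0,0,0,0.01],
    [0,0,0,0,0,0,0.01],
    [0,0,0,0,0,0,0.01],
    [0,0,0,0,0,0,0.01],
  ],
)

```text
t: 20.7
eef_pos: [593.3, -64.0, 82.7]
eef_rot: [0.0, 0.996, 0.091, 0.0]
wrist_force: [-3.1, 1.0, 6.7]
width: 24.1
grasp_force: 30.0
```

Request:
jog_arm(
  plan=[
    [0,0,0.0005,0,0,0,0.01],
    [0,0,0.0005,0,0,0,0.01],
    [0,0,0,0,0,0,0.01],
    [0,0,0,0,0,0,0.01],
  ],
)

```text
t: 21.03
eef_pos: [593.3, -64.0, 81.8]
eef_rot: [0.0, 0.996, 0.091, 0.0]
wrist_force: [-3.3, 0.7, 8.1]
width: 23.8
grasp_force: 30.0
```

Request:
jog_arm(
  plan=[
    [0,0,0.0005,0,0,0,0.01],
    [0,0,0.0005,0,0,0,0.01],
    [0,0,0,0,0,0,0.01],
    [0,0,0,0,0,0,0.01],
    [0,0,0,0,0,0,0.01],
    [0,0,0,0,0,0,0.01],
  ],
)

```text
t: 21.53
eef_pos: [593.6, -64.0, 81.7]
eef_rot: [0.0, 0.996, 0.091, 0.001]
wrist_force: [-3.7, 0.8, 10.3]
width: 23.6
grasp_force: 30.0
```

The TCP stopped at 81.7 mm (expected about 82) with the force rising past 9 N, so the shaft is at its stop and the knob is fully home.

```bash
python3 -c "
from h import *
print(finish_job())"
```

```text
the job is handed in; nothing more can be done
None
```

I handed the job in at 21.5 s: the jar stands on the blue pad within about 1 mm of its centre, and the knob is home on the D-shaft, still gripped and pressed to the stop with about 10 N; the hand-in returned no verdict.

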